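# Find the loose post of the plate rack

### The job

One of the four posts of the plate rack is worn and has play: wiggle the posts side to side along the row to feel which one it is. Slide the loose post fully over to the left, which unhooks its foot, lift it out and stand it foot down in the white pot beside the rack for repair. Leave the three sound posts in the rack, the pot standing about where it is, and the things around undisturbed.

Things in the scene. Friction and masses are not known exactly. Their poses are not given: they have to be found in the camera images.
- rack: low dark-wood base of a plate rack, fixed on the cooktop: 80 x 310 mm, 44 mm high. Origin at the centre of its underside; its y axis runs along the row of posts (to the left as the robot sees it, give or take the yaw), z up. Four posts stand on it at y = +120, +40, -40, -120 mm. Three are sound, one is worn; which one changes every time and cannot be seen.
- rack_top (a point): middle of the rack's top, 44 mm over the cooktop. How the posts behave: pushed along the row at its upright, a sound post yields about 1 to 3 mm (fit and lean), then stands firm; a lock hidden in the rack holds it. The one worn post slides with hardly any resistance 9 mm to the left (rack's +y) or 4 mm to the right of where it starts, until its stem meets the end of its slot.
- rack_left_end (a point): left (+y) end of the rack's top, 155 mm from its middle. How the worn post comes out: a straight pull lifts no post, not even the worn one, for the hook of its foot catches under the rack's top. Slid 7 mm or more to the left (towards this end) the worn post's hook is clear and it lifts straight up; 38 mm of lift frees it. Sound posts cannot be taken out.
- post_1_centre (a point): half-way point of post 1, first from the left. All four posts are alike, loose, light wood, 90 g. Upright 24 mm (rack x) by 22 mm (rack y) with flat sides from 6 to 76 mm above the rack's top, low dome to 81 mm. Collar 30 x 50 x 6 mm rests on the rack's top. This point is 21.5 mm above the collar's underside; grip the 22 mm width (fingers along the row) 25 to 35 mm above it.
- post_1_foot (a point): centre of the lower end of the stem of post 1, 59.5 mm below its centre point along the post's own axis; hidden in the rack at the start.
- post_1: post 1; origin at the middle of the collar's underside, 21.5 mm below its centre point; z up along the post, y along the row to the left. Below the collar of every post a stem 14 mm square and 38 mm long goes down into the rack; from its right (-y) side a hook sticks out 10 mm and catches under the rack's top board.
- post_2_centre (a point): half-way point of post 2, second from the left. Shape as post 1.
- post_2_foot (a point): centre of the lower end of the stem of post 2, 59.5 mm below its centre point along the post's own axis; hidden in the rack at the start.
- post_2: post 2; origin at the middle of the collar's underside, 21.5 mm below its centre point; z up along the post, y along the row to the left.
- post_3_centre (a point): half-way point of post 3, third from the left. Shape as post 1.
- post_3_foot (a point): centre of the lower end of the stem of post 3, 59.5 mm below its centre point along the post's own axis; hidden in the rack at the start.
- post_3: post 3; origin at the middle of the collar's underside, 21.5 mm below its centre point; z up along the post, y along the row to the left.
- post_4_centre (a point): half-way point of post 4, fourth from the left. Shape as post 1.
- post_4_foot (a point): centre of the lower end of the stem of post 4, 59.5 mm below its centre point along the post's own axis; hidden in the rack at the start.
- post_4: post 4; origin at the middle of the collar's underside, 21.5 mm below its centre point; z up along the post, y along the row to the left.
- pot: white ceramic utensil pot, round, open at the top, loose, 0.6 kg: 96 mm across the rim, 70 mm high, wall 4 mm, floor about 5 mm thick, inside about 69 to 88 mm wide (widest at the rim). It stands to the left of the rack. Origin at the centre of its underside. A post put in foot first stands or leans in it.
- mill: dark-wood pepper mill, 58 mm across, 150 mm high, stands behind the rack; origin at its underside. Bystander.
- salt: salt shaker, 44 mm across, 90 mm high, stands behind the rack; origin at its underside. Bystander.
- honey: round honey jar, 63 mm across, 95 mm high, stands at the back left; origin at its underside. Bystander.
There are look-alikes about, which are no part of the job. Leave any black or red look-alike of the post_4 alone. Leave any red look-alike of the post_1 alone.

How it is judged:
By the outcome, as a careful person would: the job done as asked, in the order asked, and still so for the second after the job is handed in, with the robot touching nothing.
It also fails if it takes over 59 s, if anything falls off the work surface, if the arm or the gripper's body presses on something with over 40 N, if the wrist force passes 120 N, or if a joint passes its speed limit or range.

### The arm

A 6-joint arm with a two-finger parallel gripper is mounted at the origin on a cart in front of the work surface, level with it; the furniture and walls round the work are solid. World frame = base frame: x ahead of the robot, y to its left, z up, the work surface at z = 0. Lengths are in m, angles in degrees, forces in N, time in s.
With the tool pointing down it reaches from about 0.35 to 0.975 m from the base axis. Payload 7.1 kg.
Tool frame: the origin (TCP) lies midway between the tips of the shut fingers; the grasp point (between the pads) lies env.grip_depth behind it (env.grip_depth is the distance from the TCP to the grasp point, in m); z points along the fingers, y is the direction in which the jaws open and shut (so a half turn about z gives the same grasp; the last joint's range is limited). The gripper opens to 88 mm and grips with 3 to 60 N. Pads are 20 mm wide; open, the fingers measure 115 mm over their backs; the gripper's body (75 mm by 178 mm) begins 61 mm behind the grasp point.
Start: joints at [-73.109, 24.242, 93.386, -0, 62.372, -1.089], TCP at [0.193, -0.594, 0.193] pointing down, gripper open.
Joint ranges: [-172.04, 172.04], [-51.8, 120.97], [4.93, 147.93], [-75.15, 255.16], [6.16, 154.13], [-145.62, 145.62]. Speed limits (degrees/s): [136.94, 136.94, 172.46, 180, 180, 180].

### API

Orientations are given as [roll, pitch, yaw] about the fixed x, y, z axes, in that order (R = Rz(yaw) Ry(pitch) Rx(roll)).
In Python, from workcell import env gives the robot as it stands.
- The arm moves only by the tool apply_moves, never from a script. Its argument "rows" is a list of rows, each a list of 7 numbers: the opening, from 0 (shut) to 1 (fully open), then the shift along the tool's x, y, z in cm, then the turn, a rotation vector about the tool's x, y, z in degrees. A call has exactly 5 rows; each row is the pose to reach, as a shift and turn from the pose commanded when the call began, along the tool's axes at that moment; what a row does not reach only later rows make up. A row lasts 1/8 s, in which the tool goes at most 62.5 mm and 10.7 degrees, less where a joint would pass 70% of its speed; a pose out of reach is approached as far as the arm can. A call with a gripper value outside its range is refused whole. The fingers move at their own pace and stop on an object; "newtons" is the grip in N (left out, the last holds). Time passes only in rows, so rows that repeat a pose let the fingers close, or fill a call up. It gives the time, the measured TCP pose, the force and the opening at its end, in the units of the state.
- env.state(): the state, without advancing time (a new reading comes with each control period).
- env.read_camera(name): name is "scene" or "side" or "wrist"; returns the picture (384x512x3 uint8, red, green, blue); there is no depth.
- env.camera_model(name): a dict with "mtx" (3x3 intrinsics, pixels), "xyz" and "orientation" of the camera in the world; the wrist camera has in their place "hand_eye" (4x4, takes a point from camera to tool coordinates, whose origin is the TCP and whose axes are the flange's). Camera axes: x right, y up, looking along -z (the intrinsics and any distortion apply to the point x, -y, -z); pixel columns grow to the right and rows downward; lengths in m; the calibration is good to about 2 mm. A picture is of the moment at which its call begins: read the wrist's pose just before it. camera_model takes no time and is no camera call.
- env.close_job(): hands the job in, once; it reports no verdict.
The state is a dict: "clock": time; "joints": joint angles; "dq": joint speeds; "tau": joint torques, N m; "tool_pos": TCP position; "orientation": TCP orientation; "force": force on the tool from outside, world axes, zero at the start; "torque": the same for the moment, N m; "gripper_width": finger opening in m.
Only numpy, scipy, OpenCV 4.12 (cv2) and the standard library are available. Lean on these libraries where they do the work, as an engineer would, in place of code of your own. Each camera call takes 0.05 s, during which the arm holds its last target.

## Working session

There is one attempt and no reset: what is moved stays moved. The work goes in short steps, Python scripts to look and compute and a tool call to move; the robot and the scene stay as the last step left them, time stands still between calls to the robot, and variables do not carry over. Pictures are saved under pics/ and viewed, and the job is handed in when it is done.

Besides the shell and the picture viewer there is one more tool, called after "Call:" by a JSON object that holds its "op" and its "data". apply_moves: Moves the arm, as the interface text tells. Its arguments: {"type":"object","properties":{"rows":{"type":"array","items":{"type":"array","items":{"type":"number"}}},"newtons":{"type":"number"}},"required":["rows"]}

```bash
mkdir -p pics; ls; python3 - <<'E'
from workcell import env
import cv2
s=env.state(); print(s); print(env.grip_depth)
for n in ["scene","side","wrist"]:
    im=env.read_camera(n); cv2.imwrite(f"pics/{n}0.png",im[:,:,::-1]); print(n,env.camera_model(n))
E
```

```text
pics
{'clock': 0.0, 'joints': array([-7.31080760e+01,  2.42853059e+01,  9.34334522e+01,  1.05866618e-03,
        6.23727886e+01, -1.08766710e+00]), 'dq': array([-0.1551855 ,  0.06386556, -0.01800847,  0.09171947,  0.03465073,
        0.04377638]), 'tau': array([ 2.99328130e-04, -5.44620180e+01, -2.73673439e+01,  6.42199349e-02,
        2.27900664e-02, -1.11429681e-04]), 'tool_pos': array([ 0.19278016, -0.59386243,  0.19207837]), 'orientation': array([-1.79908488e+02, -2.67476756e-03,  1.79790972e+01]), 'force': array([-0.52129681,  0.85383754, -0.34179203]), 'torque': array([-0.05590799, -0.01731898, -0.05280134]), 'gripper_width': 0.0876382132144152}
0.0187
scene {'mtx': array([[460.11786803,   0.        , 260.62680667],
       [  0.        , 460.11786803, 192.58151539],
       [  0.        ,   0.        ,   1.        ]]), 'xyz': array([0.14587625, 0.43680845, 1.11630641]), 'orientation': array([  33.29831761,    0.80336336, -131.9826095 ])}
side {'mtx': array([[382.38649574,   0.        , 249.30690423],
       [  0.        , 382.38649574, 190.58455807],
       [  0.        ,   0.        ,   1.        ]]), 'xyz': array([0.31701246, 0.61932511, 0.69025256]), 'orientation': array([  49.40844191,    0.88978752, -153.60044217])}
wrist {'mtx': array([[313.0418024 ,   0.        , 252.5306781 ],
       [  0.        , 313.0418024 , 196.23536308],
       [  0.        ,   0.        ,   1.        ]]), 'hand_eye': array([[-3.61794210e-04,  9.56527597e-01,  2.91641604e-01,
         8.06480866e-02],
       [ 9.99999893e-01,  4.30617599e-04, -1.71798004e-04,
         3.06050568e-05],
       [-2.89915539e-04,  2.91641511e-01, -9.56527650e-01,
        -1.91099655e-01],
       [ 0.00000000e+00,  0.00000000e+00,  0.00000000e+00,
         1.00000000e+00]])}
```

View pics/scene0.png

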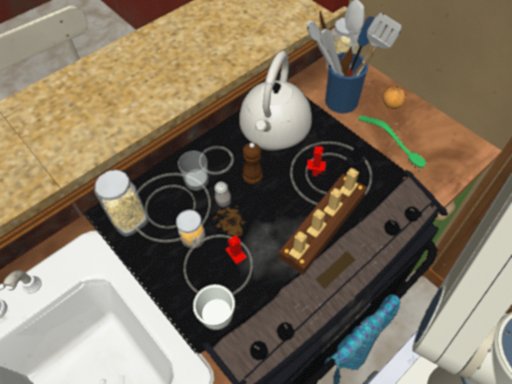

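View pics/side0.png

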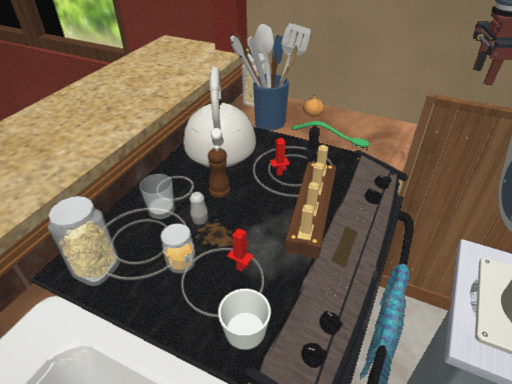

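View pics/wrist0.png

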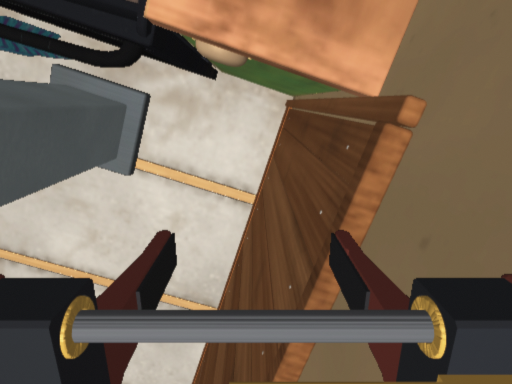

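The scene picture shows the rack at about (285-365, 180-265), four light posts, two red look-alikes at (236,250) and (317,160), and the white pot at (214,305). I'll zoom in next.

```bash
python3 - <<'E'
import cv2
a=cv2.imread("pics/scene0.png")[150:280,260:390]; b=cv2.imread("pics/side0.png")[120:260,260:370]
cv2.imwrite("pics/z1.png",cv2.resize(a,None,fx=4.5,fy=4.5,interpolation=cv2.INTER_CUBIC))
cv2.imwrite("pics/z2.png",cv2.resize(b,None,fx=4,fy=4,interpolation=cv2.INTER_CUBIC))
E
cat > h.py <<'E'
from workcell import env
import numpy as np, cv2
from scipy.spatial.transform import Rotation as R
np.set_printoptions(precision=4,suppress=True)
def cam(n,st=None):
    m=env.camera_model(n)
    if n=="wrist":
        T=np.eye(4); T[:3,:3]=R.from_euler('xyz',st['orientation'],degrees=True).as_matrix(); T[:3,3]=st['tool_pos']
        T=T@m['hand_eye']; return m['mtx'],T[:3,3],T[:3,:3]
    return m['mtx'],m['xyz'],R.from_euler('xyz',m['orientation'],degrees=True).as_matrix()
def ray(c,uv):
    K,o,Rm=c; d=np.linalg.inv(K)@[uv[0],uv[1],1]; return o,Rm@(d*[1,-1,-1])
def onz(c,uv,z):
    o,d=ray(c,uv); return o+d*(z-o[2])/d[2]
def proj(c,p):
    K,o,Rm=c; q=(Rm.T@(np.asarray(p)-o))*[1,-1,-1]; q=K@q; return q[:2]/q[2]
def tri(c1,u1,c2,u2):
    A=[];b=[]
    for c,u in((c1,u1),(c2,u2)):
        o,d=ray(c,u); d/=np.linalg.norm(d); P=np.eye(3)-np.outer(d,d); A.append(P); b.append(P@o)
    return np.linalg.lstsq(np.vstack(A),np.hstack(b),rcond=None)[0]
E
```

```text
(no output)
```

View pics/z1.png

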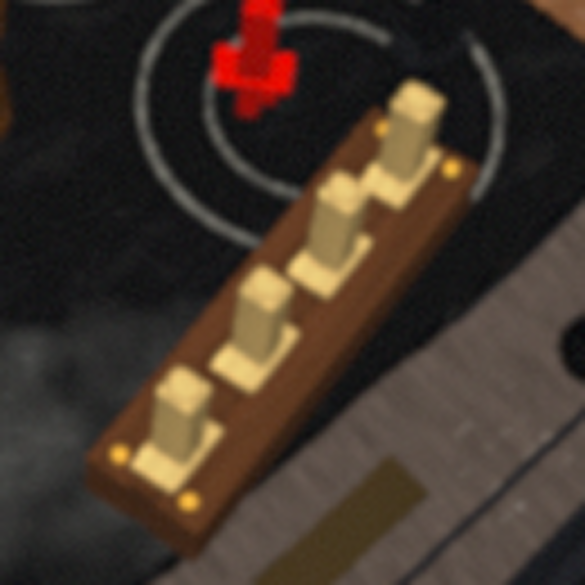

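View pics/z2.png

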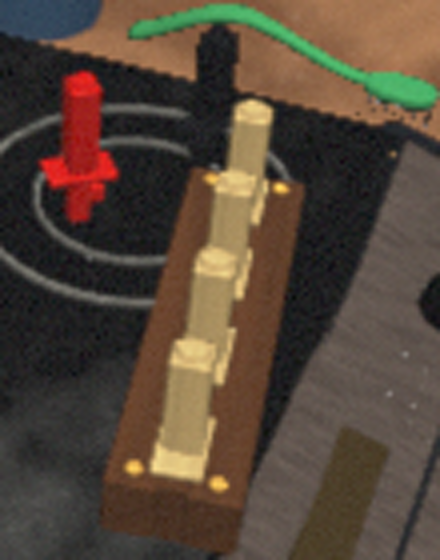

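The zoom shows four brass screws on the rack's top corners, the post domes clear in both views, and a black look-alike beyond post 4. I'll use these points to locate things.

```bash
python3 - <<'E'
from h import *
cs,cd=cam("scene"),cam("side")
S=lambda p:((p[0]+.5)/4.5-.5+260,(p[1]+.5)/4.5-.5+150)
D=lambda p:((p[0]+.5)/4-.5+260,(p[1]+.5)/4-.5+120)
sc=[(120,455),(189,502),(381,130),(452,168)]; sd=[(134,467),(218,484),(210,179),(281,188)]
P=[]
for a,b in zip(sc,sd):
    p=onz(cs,S(a),.045);q=onz(cd,D(b),.045);print("screw",p,q,tri(cs,S(a),cd,D(b)));P.append((p+q)/2)
P=np.array(P); c=P.mean(0); d=(P[2:].mean(0)-P[:2].mean(0)); yaw=np.degrees(np.arctan2(-d[1],-d[0]))-90
print("centre",c,"yaw",yaw)
yv=-d/np.linalg.norm(d)
ts=[(183,380),(265,280),(343,185),(417,95)]; td=[(192,348),(215,260),(234,180),(253,107)]
for i,(a,b) in enumerate(zip(ts,td)):
    t=tri(cs,S(a),cd,D(b)); p=onz(cs,S(a),.124);q=onz(cd,D(b),.124)
    print("post",i+1,p,q,t,"expected",c+yv*(.12-.08*i))
# lookalikes red/black & pot
im=cv2.imread("pics/scene0.png")[:,:,::-1].astype(int); im2=cv2.imread("pics/side0.png")[:,:,::-1].astype(int)
for n,I,c_ in(("scene",im,cs),("side",im2,cd)):
    m=((I[...,0]>150)&(I[...,1]<60)&(I[...,2]<70)).astype(np.uint8)
    k,l,s,ce=cv2.connectedComponentsWithStats(m)
    for j in range(1,k):
        if s[j,4]>40: print(n,"red",s[j],onz(c_,ce[j],.04))
    m=((I.min(2)>150)&(I.max(2)-I.min(2)<30)).astype(np.uint8)
    x0,y0,x1,y1=(185,275,245,335) if n=="scene" else (210,280,280,355)
    mm=np.zeros_like(m);mm[y0:y1,x0:x1]=m[y0:y1,x0:x1]
    print(n,"pot",cv2.boundingRect(mm))
E
python3 - <<'E'
import cv2
a=cv2.imread("pics/scene0.png")[275:340,180:250]; b=cv2.imread("pics/side0.png")[280:360,205:285]
import numpy as np
a=cv2.resize(a,(395,395)); b=cv2.resize(b,(395,395)); cv2.imwrite("pics/z3.png",np.hstack([a,b]))
E
```

```text
screw [0.5016 0.0482 0.045 ] [0.4999 0.0497 0.045 ] [0.5013 0.0478 0.0432]
screw [0.4543 0.0398 0.045 ] [0.4528 0.0414 0.045 ] [0.454  0.0392 0.043 ]
screw [ 0.5543 -0.2295  0.045 ] [ 0.5517 -0.2277  0.045 ] [ 0.5535 -0.23    0.0437]
screw [ 0.505  -0.2405  0.045 ] [ 0.5037 -0.2387  0.045 ] [ 0.505  -0.2415  0.0432]
centre [ 0.5029 -0.0947  0.045 ] yaw 10.47528804500108
post 1 [0.4848 0.0208 0.124 ] [0.4811 0.0249 0.124 ] [0.4844 0.0192 0.1194] expected [0.4811 0.0233 0.045 ]
post 2 [ 0.4988 -0.0572  0.124 ] [ 0.4945 -0.0511  0.124 ] [ 0.4988 -0.06    0.1174] expected [ 0.4957 -0.0553  0.045 ]
post 3 [ 0.5129 -0.1358  0.124 ] [ 0.5094 -0.1293  0.124 ] [ 0.5136 -0.1394  0.117 ] expected [ 0.5102 -0.134   0.045 ]
post 4 [ 0.5269 -0.2147  0.124 ] [ 0.5238 -0.2106  0.124 ] [ 0.5267 -0.2166  0.1205] expected [ 0.5247 -0.2127  0.045 ]
scene red [307 147  19  25 227] [ 0.654  -0.2202  0.04  ]
scene red [228 235  12  12  83] [0.6172 0.128  0.04  ]
scene red [226 247  20  16 126] [0.5804 0.1509 0.04  ]
scene pot (193, 285, 42, 41)
side red [270 138  19  37 296] [ 0.6499 -0.2309  0.04  ]
side red [228 229  25  41 418] [0.5936 0.1346 0.04  ]
side pot (218, 289, 53, 60)
```

View pics/z3.png

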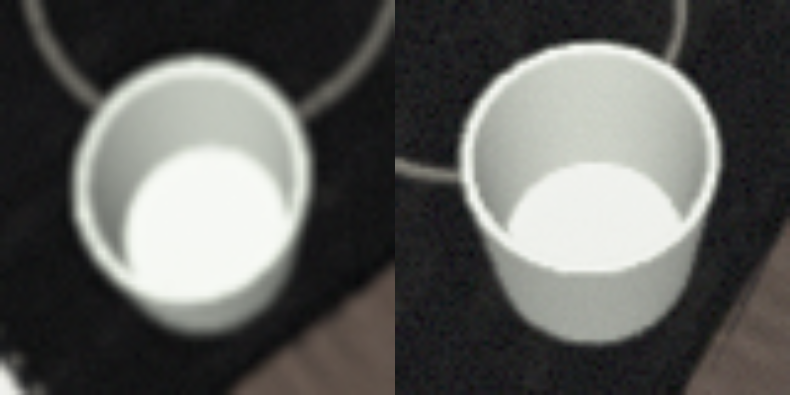

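```bash
cat >> h.py <<'E'
def shift(tgt,yaw=None):
    """tool-axis shift (cm) and z-turn (deg) from present measured pose to tgt (TCP), yaw as euler yaw with roll 180"""
    s=env.state(); r=R.from_euler('xyz',s['orientation'],degrees=True)
    d=r.inv().apply(np.asarray(tgt)-s['tool_pos'])*100
    rv=None if yaw is None else (r.inv()*R.from_euler('xyz',[180,0,yaw],degrees=True)).as_rotvec(degrees=True)
    print("clock",s['clock'],"tcp",s['tool_pos'],s['orientation'],"F",s['force'],"w",s['gripper_width']); print("shift cm",d,"turn",rv); return d,rv
E
python3 - <<'E'
from h import *
cs,cd=cam("scene"),cam("side")
print("pot",onz(cs,(214.3,304.3),.07),onz(cd,(244.6,311.8),.07),tri(cs,(214.3,304.3),cd,(244.6,311.8)))
for n,p in(("blacktop",(260+215/4,120+32/4)),):
    print(onz(cd,p,.115))
print("crock",onz(cs,(345,105),.0),"crock top",onz(cs,(345,75),.13),"spoon",onz(cs,(415,158),0),"mill",onz(cs,(252,180),0),"kettle",onz(cs,(275,135),.05))
print("rack post4 proj scene",proj(cs,[.5247,-.2127,.124]))
shift([.5247,-.2127,.2],10.5)
shift([.5247,-.2127,.0768],10.5)
a=cv2.imread("pics/scene0.png")[120:200,330:410]; a=np.clip(a.astype(float)*3,0,255).astype(np.uint8)
b=cv2.imread("pics/side0.png")[110:190,270:350]; b=np.clip(b.astype(float)*3,0,255).astype(np.uint8)
cv2.imwrite("pics/z4.png",np.hstack([cv2.resize(a,(400,400)),cv2.resize(b,(400,400))]))
E
```

```text
pot [0.5067 0.2783 0.07  ] [0.5045 0.2826 0.07  ] [0.5086 0.2771 0.0606]
[ 0.5795 -0.3017  0.115 ]
crock [ 0.7704 -0.4795  0.    ] crock top [ 0.7828 -0.4663  0.13  ] spoon [ 0.4781 -0.4716  0.    ] mill [ 0.7518 -0.053   0.    ] kettle [ 0.8019 -0.1918  0.05  ]
rack post4 proj scene [352.4077 171.6294]
clock 0.15 tcp [ 0.1928 -0.594   0.1923] [-179.9334   -0.0016   17.9808] F [-0.6377  0.0499  0.2584] w 0.08794391965342273
shift cm [ 43.3389 -26.0274  -0.739 ] turn [-0.0667  0.0028  7.4808]
clock 0.15 tcp [ 0.1928 -0.594   0.1923] [-179.9334   -0.0016   17.9808] F [-0.6377  0.0499  0.2584] w 0.08794391965342273
shift cm [ 43.3386 -26.013   11.581 ] turn [-0.0667  0.0028  7.4808]
```

View pics/z4.png

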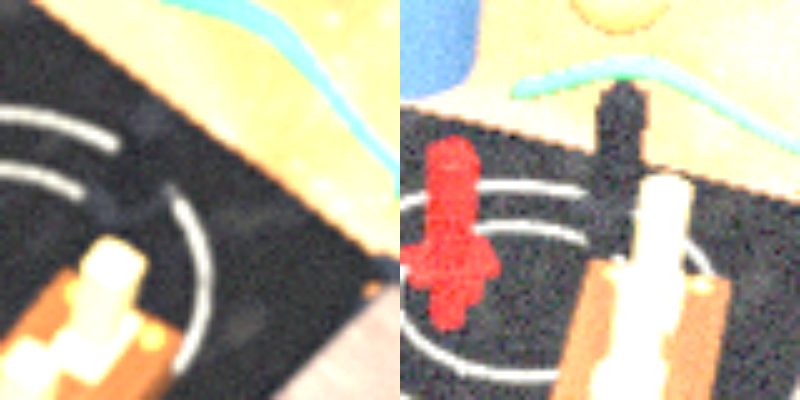

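The black look-alike stands about 100 mm to the right of post 4, clear of the fingers at partial opening. I'll move to above post 4.

Call:
{"op": "apply_moves", "data": {"rows": [[0.5, 5.1, -3.1, -1, 0, 0, 1.5], [0.5, 10.3, -6.2, -2, 0, 0, 3], [0.5, 15.4, -9.2, -2.5, 0, 0, 4.5], [0.5, 20.5, -12.3, -2.5, 0, 0, 6], [0.5, 25.7, -15.4, -2.5, 0, 0, 7.5]], "newtons": 10}}

```text
clock: 0.78
tool_pos: [0.3908, -0.3671, 0.218]
orientation: [180.0, -0.0, 10.4]
force: [0.8, -0.2, 0.5]
gripper_width: 0.0447
```

```bash
python3 -c "
from h import *
shift([.5247,-.2127,.16],10.5)"
```

```text
clock 0.775 tcp [ 0.3908 -0.3671  0.218 ] [179.9882  -0.0101  10.4063] F [ 0.7622 -0.1563  0.4944] w 0.04469224541391154
shift cm [ 15.957  -12.7703   5.7962] turn [ 0.0118 -0.0101 -0.0937]
```

Call:
{"op": "apply_moves", "data": {"rows": [[0.5, 4.5, -3.6, 0, 0, 0, 0], [0.5, 9, -7.2, 0, 0, 0, 0], [0.5, 13, -10.4, 0.5, 0, 0, 0], [0.5, 16, -12.8, 1.5, 0, 0, 0], [0.5, 16, -12.8, 2, 0, 0, 0]]}}

```text
clock: 1.4
tool_pos: [0.5248, -0.2117, 0.1971]
orientation: [-180.0, 0.0, 10.7]
force: [-0.4, 0.1, 0.6]
gripper_width: 0.0441
```

```bash
python3 - <<'E'
from h import *
s=env.state(); im=env.read_camera("wrist"); cv2.imwrite("pics/w1.png",im[:,:,::-1])
c=cam("wrist",s); print(s['tool_pos'],s['orientation'])
for i in range(4): print(i+1,proj(c,[*(np.array([.5029,-.0947])+np.array([-.1818,.9833])*(.12-.08*i)),.125]))
E
```

```text
[ 0.5248 -0.2117  0.1971] [-179.963     0.0343   10.6818]
1 [-19.3299 196.076 ]
2 [ 71.6905 196.3693]
3 [162.6812 196.6625]
4 [253.6424 196.9556]
```

View pics/w1.png

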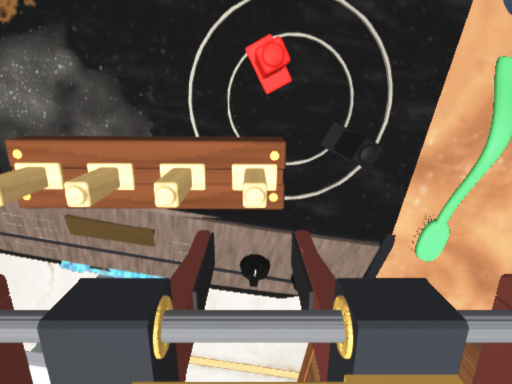

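The wrist view shows posts 4 to 1 from right to left. Post 4's top is near (256,194) and post 3's near (170,193). I'll measure them more exactly.

```bash
python3 - <<'E'
import cv2
a=cv2.imread("pics/w1.png")[130:220,0:300]
cv2.imwrite("pics/z5.png",cv2.resize(a,None,fx=2.66,fy=4,interpolation=cv2.INTER_CUBIC))
E
```

```text
(no output)
```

View pics/z5.png

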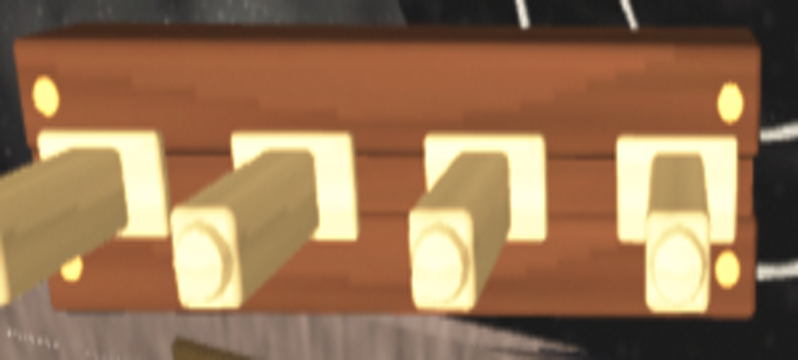

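Call:
{"op": "apply_moves", "data": {"rows": [[0.5, 0.2, 0.15, 4, 0, 0, 0], [0.5, 0.2, 0.15, 8, 0, 0, 0], [0.5, 0.2, 0.15, 11, 0, 0, 0], [0.5, 0.2, 0.15, 12, 0, 0, 0], [0.3, 0.2, 0.15, 12, 0, 0, 0]]}}

```text
clock: 2.08
tool_pos: [0.5257, -0.2155, 0.0779]
orientation: [-180.0, 0.0, 10.4]
force: [-0.4, -0.5, -0.2]
gripper_width: 0.0372
```

Call:
{"op": "apply_moves", "data": {"rows": [[0.0, 0, 0, 0, 0, 0, 0], [0.0, 0, 0, 0, 0, 0, 0], [0.0, 0, 0, 0, 0, 0, 0], [0.0, 0, 0, 0, 0, 0, 0], [0.0, 0, 0, 0, 0, 0, 0]], "newtons": 10}}

```text
clock: 2.7
tool_pos: [0.5269, -0.2147, 0.0788]
orientation: [180.0, -0.1, 10.5]
force: [0.5, 2.1, 7.5]
gripper_width: 0.0222
```

Call:
{"op": "apply_moves", "data": {"rows": [[0.0, 0, -0.1, 0, 0, 0, 0], [0.0, 0, -0.2, 0, 0, 0, 0], [0.0, 0, -0.3, 0, 0, 0, 0], [0.0, 0, -0.4, 0, 0, 0, 0], [0.0, 0, -0.4, 0, 0, 0, 0]]}}

```text
clock: 3.32
tool_pos: [0.5258, -0.2112, 0.0782]
orientation: [180.0, -0.0, 10.5]
force: [1.2, -2.7, 5.6]
gripper_width: 0.0219
```

Call:
{"op": "apply_moves", "data": {"rows": [[0.0, 0, -0.1, 0, 0, 0, 0], [0.0, 0, -0.2, 0, 0, 0, 0], [0.0, 0, -0.2, 0, 0, 0, 0], [0.0, 0, -0.2, 0, 0, 0, 0], [0.0, 0, -0.2, 0, 0, 0, 0]]}}

```text
clock: 3.95
tool_pos: [0.5253, -0.2089, 0.0781]
orientation: [180.0, -0.0, 10.5]
force: [1.2, -1.6, 5.8]
gripper_width: 0.0221
```

Call:
{"op": "apply_moves", "data": {"rows": [[0.0, 0, -0.1, 0, 0, 0, 0], [0.0, 0, -0.2, 0, 0, 0, 0], [0.0, 0, -0.3, 0, 0, 0, 0], [0.0, 0, -0.3, 0, 0, 0, 0], [0.0, 0, -0.3, 0, 0, 0, 0]]}}

```text
clock: 4.58
tool_pos: [0.5248, -0.206, 0.0782]
orientation: [180.0, -0.0, 10.5]
force: [-0.1, -1.5, 6.4]
gripper_width: 0.0216
```

```bash
python3 - <<'E'
from h import *
s=env.state(); im=env.read_camera("scene"); cv2.imwrite("pics/s2.png",im[:,:,::-1])
print(s['tool_pos'],s['force'],s['torque'],s['gripper_width'])
im2=env.read_camera("side");w=env.read_camera("wrist"); cv2.imwrite("pics/w2.png",w[:,:,::-1])
cv2.imwrite("pics/z6.png",np.hstack([cv2.resize(im[110:260,270:420],(400,400))[:,:,::-1],cv2.resize(im2[60:260,260:460],(400,400))[:,:,::-1]]))
E
```

```text
[ 0.5248 -0.206   0.0782] [-0.0793 -1.5032  6.444 ] [-0.2946 -0.2031  0.0081] 0.021623307079682325
```

View pics/z6.png

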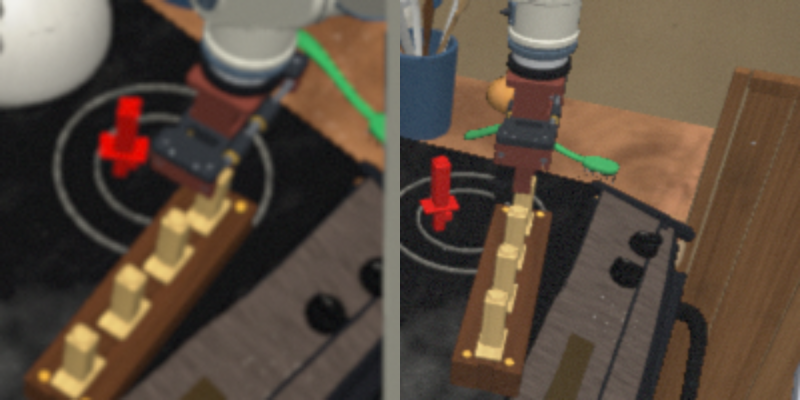

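View pics/w2.png

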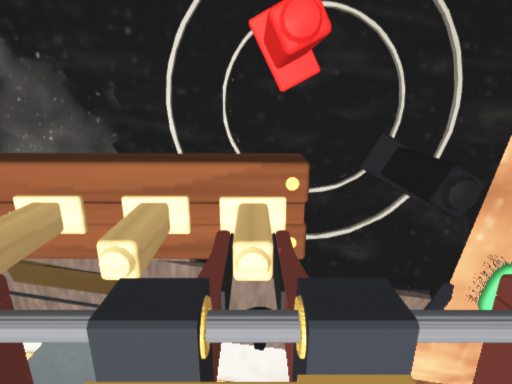

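Post 4 has already slid about 9 mm with only about 1.5 N of resistance. In the wrist view its collar gap to post 3 is 31 px, against 41 px between posts 3 and 2, so post 4 is the worn one. I'll push left until it stops.

Call:
{"op": "apply_moves", "data": {"rows": [[0.0, 0, -0.1, 0, 0, 0, 0], [0.0, 0, -0.15, 0, 0, 0, 0], [0.0, 0, -0.2, 0, 0, 0, 0], [0.0, 0, -0.2, 0, 0, 0, 0], [0.0, 0, -0.2, 0, 0, 0, 0]], "newtons": 20}}

```text
clock: 5.35
tool_pos: [0.5245, -0.2042, 0.0782]
orientation: [180.0, -0.0, 10.5]
force: [0.8, -2.5, 5.6]
gripper_width: 0.0221
```

Call:
{"op": "apply_moves", "data": {"rows": [[0.0, 0, -0.1, 0, 0, 0, 0], [0.0, 0, -0.2, 0, 0, 0, 0], [0.0, 0, -0.2, 0, 0, 0, 0], [0.0, 0, -0.2, 0, 0, 0, 0], [0.0, 0, -0.2, 0, 0, 0, 0]]}}

```text
clock: 5.98
tool_pos: [0.5246, -0.2034, 0.0784]
orientation: [179.8, -0.1, 10.5]
force: [0.1, -7.2, 5.6]
gripper_width: 0.0221
```

The force has now risen to 7 N, so the post is at the left stop. I'll ease off 1 mm and lift gently.

Call:
{"op": "apply_moves", "data": {"rows": [[0.0, 0, 0.1, 0, 0, 0, 0], [0.0, 0, 0.1, -0.3, 0, 0, 0], [0.0, 0, 0.1, -0.6, 0, 0, 0], [0.0, 0, 0.1, -1.0, 0, 0, 0], [0.0, 0, 0.1, -1.0, 0, 0, 0]], "newtons": 25}}

```text
clock: 6.6
tool_pos: [0.5238, -0.2031, 0.0876]
orientation: [180.0, 0.0, 10.5]
force: [1.5, -5.0, -0.6]
gripper_width: 0.0218
```

Call:
{"op": "apply_moves", "data": {"rows": [[0.0, 0, 0.0, -0.7, 0, 0, 0], [0.0, 0, 0.0, -1.5, 0, 0, 0], [0.0, 0, 0.0, -2.5, 0, 0, 0], [0.0, 0, 0.0, -3.7, 0, 0, 0], [0.0, 0, 0.0, -5, 0, 0, 0]]}}

```text
clock: 7.22
tool_pos: [0.5236, -0.2024, 0.1388]
orientation: [-179.9, 0.0, 10.5]
force: [0.7, -0.3, -0.4]
gripper_width: 0.0219
```

```bash
python3 - <<'E'
from h import *
s=env.state(); im=env.read_camera("scene")
print(s['tool_pos'],s['force'],s['torque'],s['gripper_width'])
im2=env.read_camera("side")
cv2.imwrite("pics/z7.png",np.hstack([cv2.resize(im[110:260,270:420],(400,400))[:,:,::-1],cv2.resize(im2[60:260,260:460],(400,400))[:,:,::-1]]))
E
```

```text
[ 0.5236 -0.2024  0.1388] [ 0.7331 -0.3313 -0.3787] [ 0.0205 -0.0353  0.0464] 0.02191337991124489
```

View pics/z7.png

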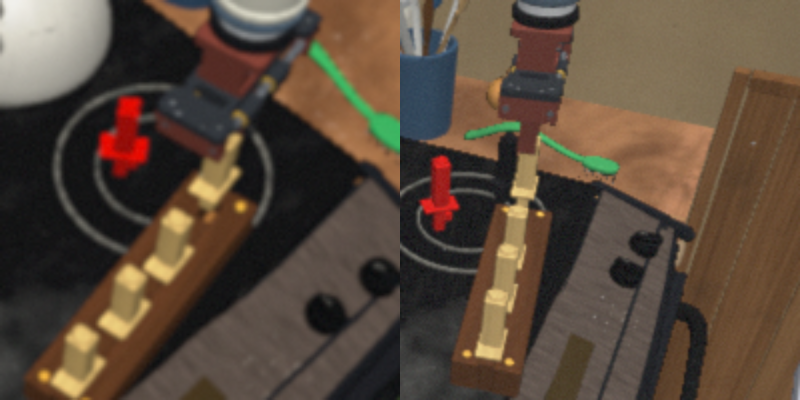

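Post 4 is fully out and held upright. I'll raise it to clear the other posts, then carry it to the pot.

Call:
{"op": "apply_moves", "data": {"rows": [[0.0, 0, 0.0, -4, 0, 0, 0], [0.0, 0, 0.0, -8, 0, 0, 0], [0.0, 0.2, -1, -11, 0, 0, 0], [0.0, 0.7, -5, -11.5, 0, 0, 0], [0.0, 1.5, -10, -11.5, 0, 0, 0]]}}

```text
clock: 7.95
tool_pos: [0.5205, -0.1013, 0.2536]
orientation: [180.0, -0.1, 10.4]
force: [0.3, 0.4, -1.9]
gripper_width: 0.0218
```

Call:
{"op": "apply_moves", "data": {"rows": [[0.0, 0.7, -5, 0, 0, 0, 0], [0.0, 1.5, -10, 0, 0, 0, 0], [0.0, 2.2, -15, 0, 0, 0, 0], [0.0, 2.9, -20, 0, 0, 0, 0], [0.0, 3.6, -24, 0, 0, 0, 0]]}}

```text
clock: 8.57
tool_pos: [0.5115, 0.1426, 0.2528]
orientation: [-180.0, 0.0, 10.5]
force: [0.3, -0.7, -1.2]
gripper_width: 0.0216
```

```bash
python3 - <<'E'
from h import *
shift([.5055,.2805,.25],10.5)
s=env.state(); w=env.read_camera("wrist"); cv2.imwrite("pics/w3.png",w[:,:,::-1])
c=cam("wrist",s); print(proj(c,[.5055,.2805,.07]))
E
```

```text
clock 8.575 tcp [0.5115 0.1426 0.2528] [-179.9794    0.0351   10.5256] F [ 0.2687 -0.6646 -1.2266] w 0.02161876940679208
shift cm [  1.9343 -13.6686   0.2821] turn [-0.0206  0.0351  0.0256]
[138.578  154.1807]
```

View pics/w3.png

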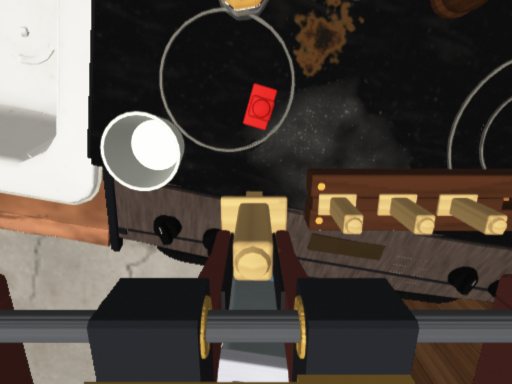

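The wrist view shows the pot rim at columns 101-183 and rows 112-190, so its centre is near (142,151). The post hangs straight in the jaws.

```bash
python3 - <<'E'
from h import *
s=env.state(); c=cam("wrist",s); p=onz(c,(142,151),.07); print(p); shift([*((p[:2]+[.5055,.2805])/2),.25],10.5)
# held post
for z in(.2528+.0482,.2528-.0268+.006): print(z,onz(c,(254,265),z),onz(c,(254,218),z))
E
```

```text
[0.5101 0.2809 0.07  ]
clock 8.625 tcp [0.5116 0.1461 0.2529] [-179.8503   -0.0073   10.5902] F [ 0.2838  3.4393 -0.2278] w 0.021906849169145606
shift cm [  2.0962 -13.2977   0.3227] turn [-0.1497 -0.0072  0.0902]
0.30100000000000005 [0.512  0.1453 0.301 ] [0.5373 0.15   0.301 ]
0.23200000000000004 [0.474 0.138 0.232] [0.5114 0.145  0.232 ]
```

Call:
{"op": "apply_moves", "data": {"rows": [[0.0, 0.8, -5, 0, 0, 0, 0], [0.0, 1.5, -9.5, 0, 0, 0, 0], [0.0, 2.0, -12.5, 0, 0, 0, 0], [0.0, 2.1, -13.2, 1, 0, 0, 0], [0.0, 2.1, -13.2, 2, 0, 0, 0]]}}

```text
clock: 9.25
tool_pos: [0.5084, 0.2738, 0.2318]
orientation: [180.0, 0.1, 10.5]
force: [0.3, 0.0, -0.7]
gripper_width: 0.0216
```

Call:
{"op": "apply_moves", "data": {"rows": [[0.0, 0, 0, 0, 0, 0, 0], [0.0, 0, 0, 0, 0, 0, 0], [0.0, 0, 0, 0, 0, 0, 0], [0.0, 0, 0, 0, 0, 0, 0], [0.0, 0, 0, 0, 0, 0, 0]]}}

```text
clock: 9.88
tool_pos: [0.509, 0.2742, 0.2331]
orientation: [-180.0, -0.0, 10.5]
force: [-0.2, 1.1, -0.2]
gripper_width: 0.0218
```

```bash
python3 - <<'E'
from h import *
shift([.508,.279,.0768],10.5)
s=env.state(); w=env.read_camera("wrist"); cv2.imwrite("pics/w4.png",w[:,:,::-1])
a=env.read_camera("scene");b=env.read_camera("side")
cv2.imwrite("pics/z8.png",np.hstack([cv2.resize(a[180:340,140:300],(400,400)),cv2.resize(b[160:360,160:360],(400,400))])[:,:,::-1])
c=cam("wrist",s); print(proj(c,[.508,.279,.07]))
E
```

```text
clock 9.875 tcp [0.509  0.2742 0.2331] [-179.9931   -0.0201   10.4733] F [-0.1691  1.139  -0.2111] w 0.02184680119430977
shift cm [-0.018  -0.4892 15.63  ] turn [-0.0069 -0.0201 -0.0267]
[248.2601 173.8039]
```

View pics/w4.png

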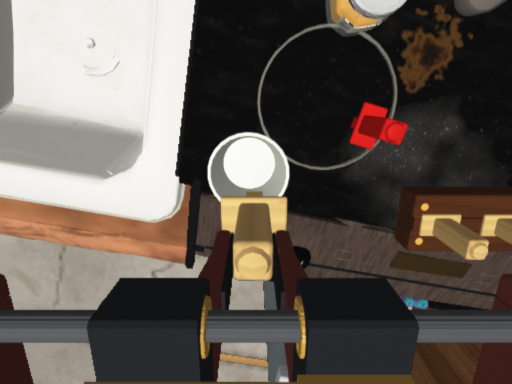

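View pics/z8.png

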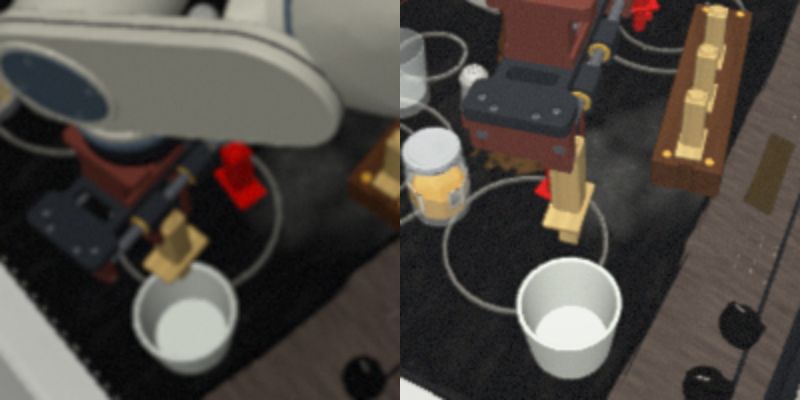

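The pot centre is at about (248,173), against a predicted (248.3,173.8), so the estimate agrees. I'll lower the post into the pot.

Call:
{"op": "apply_moves", "data": {"rows": [[0.0, 0, -0.4, 3, 0, 0, 0], [0.0, 0, -0.5, 6.5, 0, 0, 0], [0.0, 0, -0.5, 10, 0, 0, 0], [0.0, 0, -0.5, 13, 0, 0, 0], [0.0, 0, -0.5, 14.8, 0, 0, 0]]}}

```text
clock: 10.65
tool_pos: [0.5074, 0.2789, 0.0834]
orientation: [180.0, 0.1, 10.5]
force: [0.6, 0.4, -0.5]
gripper_width: 0.0218
```

Call:
{"op": "apply_moves", "data": {"rows": [[0.0, 0, 0, 0, 0, 0, 0], [0.0, 0, 0, 0.2, 0, 0, 0], [0.0, 0, 0, 0.4, 0, 0, 0], [0.0, 0, 0, 0.5, 0, 0, 0], [0.0, 0, 0, 0.5, 0, 0, 0]]}}

```text
clock: 11.28
tool_pos: [0.5082, 0.2792, 0.0802]
orientation: [-180.0, -0.0, 10.5]
force: [0.3, -0.6, -1.5]
gripper_width: 0.0216
```

Call:
{"op": "apply_moves", "data": {"rows": [[0.0, 0, 0, 0.1, 0, 0, 0], [0.0, 0, 0, 0.2, 0, 0, 0], [0.0, 0, 0, 0.3, 0, 0, 0], [0.0, 0, 0, 0.3, 0, 0, 0], [0.0, 0, 0, 0.3, 0, 0, 0]]}}

```text
clock: 11.9
tool_pos: [0.5083, 0.2793, 0.0773]
orientation: [-180.0, -0.0, 10.5]
force: [-0.3, -0.5, 4.5]
gripper_width: 0.0215
```

```bash
python3 - <<'E'
from h import *
s=env.state(); print(s['tool_pos'],s['force'],s['torque'])
a=env.read_camera("scene");b=env.read_camera("side")
cv2.imwrite("pics/z9.png",np.hstack([cv2.resize(a[180:340,140:300],(400,400)),cv2.resize(b[200:360,160:320],(400,400))])[:,:,::-1])
E
```

```text
[0.5083 0.2793 0.0773] [-0.2916 -0.5143  4.5476] [-0.1732  0.1455  0.0241]
```

View pics/z9.png

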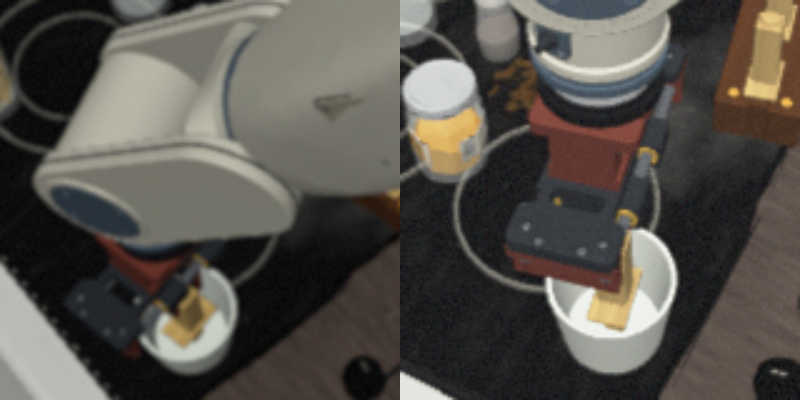

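The foot is on the pot floor: 4.5 N upward at TCP z = 77 mm, as computed. The pictures show the post inside the pot. I'll release it gently.

Call:
{"op": "apply_moves", "data": {"rows": [[0.0, 0, 0, -0.05, 0, 0, 0], [0.28, 0, 0, -0.05, 0, 0, 0], [0.33, 0, 0, -0.05, 0, 0, 0], [0.4, 0, 0, -0.05, 0, 0, 0], [0.5, 0, 0, -0.05, 0, 0, 0]]}}

```text
clock: 12.62
tool_pos: [0.508, 0.2792, 0.0773]
orientation: [180.0, 0.0, 10.5]
force: [0.1, 0.0, 0.2]
gripper_width: 0.0416
```

```bash
python3 - <<'E'
from h import *
s=env.state(); print(s['tool_pos'],s['force'],s['gripper_width'])
b=env.read_camera("side");w=env.read_camera("wrist")
cv2.imwrite("pics/z10.png",np.hstack([cv2.resize(w[130:390,130:390],(400,400)),cv2.resize(b[200:360,160:320],(400,400))])[:,:,::-1])
E
```

```text
[0.508  0.2792 0.0773] [0.0648 0.0084 0.1529] 0.041595374853537925
```

View pics/z10.png

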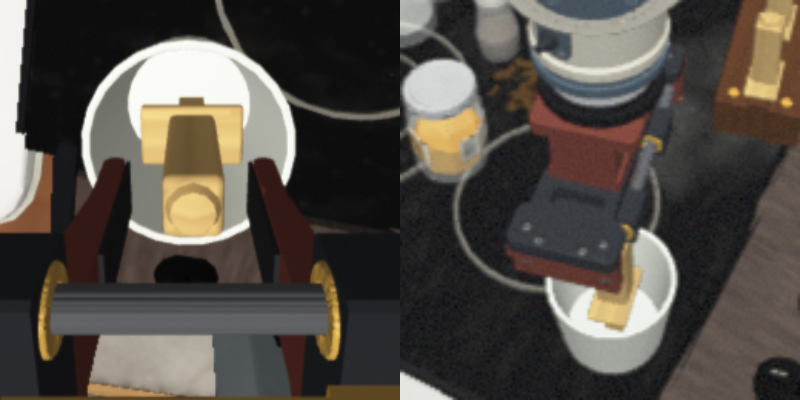

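The fingers are open and clear on both sides, and the post stands upright by itself. I'll go straight up.

Call:
{"op": "apply_moves", "data": {"rows": [[0.55, 0, 0, -1, 0, 0, 0], [0.55, 0, 0, -3, 0, 0, 0], [0.55, 0, 0, -7, 0, 0, 0], [0.55, 0, 0, -12, 0, 0, 0], [0.55, 0, 0, -17, 0, 0, 0]]}}

```text
clock: 13.35
tool_pos: [0.5078, 0.2791, 0.2496]
orientation: [-180.0, -0.0, 10.5]
force: [0.3, 0.9, -0.5]
gripper_width: 0.0484
```

Call:
{"op": "apply_moves", "data": {"rows": [[0.55, -2, -1, -3, 0, 0, 0], [0.55, -4, -1, -3, 0, 0, 0], [0.55, -6, -1, -3, 0, 0, 0], [0.55, -6, -1, -3, 0, 0, 0], [0.55, -6, -1, -3, 0, 0, 0]]}}

```text
clock: 13.98
tool_pos: [0.4479, 0.2783, 0.2779]
orientation: [-180.0, -0.1, 10.5]
force: [-0.1, 0.7, 0.4]
gripper_width: 0.0485
```

```bash
python3 - <<'E'
from h import *
s=env.state(); print(s['tool_pos'],s['force'],s['gripper_width'])
a=env.read_camera("scene");b=env.read_camera("side");w=env.read_camera("wrist")
cv2.imwrite("pics/w11.png",w[:,:,::-1])
cv2.imwrite("pics/z11.png",np.hstack([cv2.resize(a,(400,300)),cv2.resize(b,(400,300))])[:,:,::-1])
E
```

```text
[0.4479 0.2783 0.2779] [-0.1092  0.7315  0.4218] 0.04852192284447876
```

View pics/z11.png

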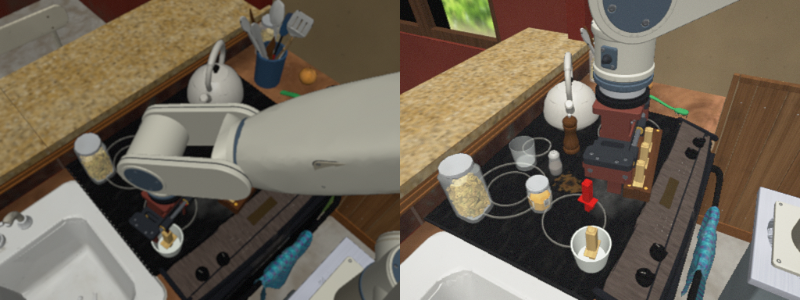

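View pics/w11.png

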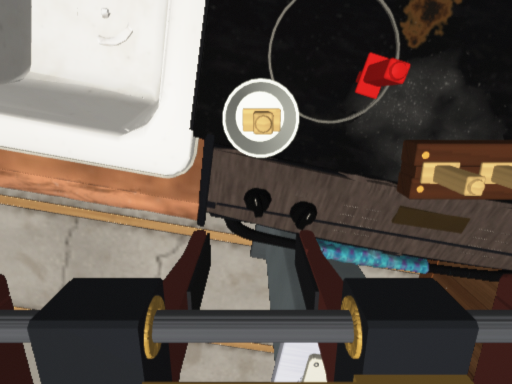

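The post stands upright in the pot (wrist view about (261,118)). The three other posts, the red look-alike and the jars are where they were. I'm handing the job in.

```bash
python3 -c "
from workcell import env
print(env.close_job())"
```

```text
the job is handed in; nothing more can be done
None
```

The worn post was post 4, at the right-hand end of the row. It now stands upright, foot down, in the white pot, and I handed the job in at about 14 s of the 59 s allowed.

- **Finding it:** I tested post 4 first. It slid about 11 mm with only 1.5 to 3 N of resistance, where a sound post gives at most 3 mm. The wrist camera also showed its collar shifted left. I did not wiggle posts 1 to 3, because there is only one worn post and this one was clear.
- **Taking it out:** I slid it left until the force rose to about 7 N at the stop, then eased off by about 1 mm. It lifted out freely, with under 1 N vertical force during the lift.
- **Placing it:** I lowered it until the foot touched the pot floor, at 4.5 N and the height I had worked out. Then I opened the fingers and backed away upward.

In the last pictures the post stands near the middle of the pot, and the pot is about where it was. The three other posts are still in the rack. I could see the jars, salt, mill and the red look-alike near the pot, and nothing looked moved; the arm hid parts of the view, so the black look-alike and the other red one weren't rechecked at the end.

The first pot positions from the scene and side cameras differed by about 4 mm. A later wrist picture settled it, agreeing with the estimate I used to about 1 px.

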